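# Seat the wide reel and start the bobbin winder

## Task

The wide, low empty reel is next to be filled on the bobbin winder: push it gently straight down with the fingertips until it is fully home on its spindle, then gently press the round key right in to start the winder, let it spring back, and withdraw. Lift nothing, and leave the other two raised reels, the square key and the things lying around as they are.

Things in the scene. Friction and masses are not known exactly. Their poses are not given: they have to be found in the camera images.
- winder: bobbin winder, a white box fixed to the table, 200 x 350 mm, flat deck 50 mm above the table; origin at the centre of its underside, its z up, its x towards the long edge with a low grey motor housing (32 mm deep, top 22 mm above the deck). Three reels stand in a row 20 mm towards the housing from the centre line and 110 mm apart, in any order; two keys stand 55 mm from the centre line on the opposite (robot's) side, 150 mm apart, in either order
- wide_reel_top (a point): THE REEL TO SEAT: plain wooden reel standing upright on a spindle of the winder, flanges Ø64 mm (5 mm thick), core Ø32 mm, 26 mm tall; the widest and lowest of the three. Point: centre of its closed, flat top face (the dark dot in it is only a mark), z up. Fully home its top is 32 mm above the deck (82 mm above the table)
- wide_reel (a joint): how far the wide reel stands above its home position, m: 0 fully home, 0.010 to 0.016 at the start, grows upwards. It slides stiffly on the spindle (about 3 N to move), stays where it is left and meets a firm stop at 0
- slim_reel_top (a point): plain wooden reel standing upright on a spindle of the winder, flanges Ø34 mm (5 mm thick), core Ø18 mm, 48 mm tall; the narrowest and tallest. Raised like the wide reel, its underside 16 to 22 mm above the deck (6 mm spindle collar included); it slides at about 3 N if pressed or pulled and must be left as it is. Point: centre of its top face, z up
- mid_reel_top (a point): plain wooden reel standing upright on a spindle of the winder, flanges Ø46 mm (5 mm thick), core Ø22 mm, 38 mm tall; medium width. Raised like the wide reel, its underside 16 to 22 mm above the deck (6 mm spindle collar included); it slides at about 3 N if pressed or pulled and must be left as it is. Point: centre of its top face, z up
- round_key_top (a point): START KEY: round light-grey push key Ø32 mm in a round black surround Ø44 mm (10 mm high). Point: centre of its top face, 20 mm above the deck when up, z up
- round_key (a joint): travel of the round key, m: 0 up, 0.008 fully pressed (firm stop). Sprung: starts to move at about 1.6 N, about 5 N fully pressed; springs back when let go. It counts as pressed from 0.005
- square_key (a joint): travel of the square key (28 x 28 mm, light grey, in a square black surround 40 mm wide), same height, spring and values as the round key; leave alone
- tumbler: clear glass tumbler with a white flower, Ø72 mm at the rim, glass 100 mm tall, flower to about 155 mm, loose, beyond the winder; origin at the centre of its underside
- tape_roll: roll of pale paper tape lying flat, Ø72 mm, 30 mm tall, loose, on the right of the winder; origin at the centre of its underside
- scissors: small steel scissors lying flat, 155 mm long, 8 mm thick, loose, on the left of the winder; origin at the pivot, on the table, x towards the blades' tip

How it is judged:
On the way, in this order (a step that is already met when the one before it is completed fails the run):
1. the wide reel is pushed fully home (within 2.5 mm) (value of joint wide_reel below 0.0025 m), for 0.1 s.
2. the round key is pressed in, 5 mm or more of its 8 mm (value of joint round_key above 0.005 m), for 0.05 s.
3. the round key has sprung back (value of joint round_key below 0.0015 m), for 0.1 s.
At the end, for the whole second after the job is handed in: The wide reel is within 2.5 mm of home, the round key has been pressed at least 5 mm afterwards and is up again (within 1.5 mm), the other two reels are within 4 mm of where they stood, the square key is up (within 2 mm) and tumbler, tape roll and scissors are within 15 mm of where they were (value of joint wide_reel below 0.0025 m and value of joint round_key below 0.0015 m and distance of each of slim_reel_top, mid_reel_top from where it was at the start of the episode below 0.004 m and value of joint square_key below 0.002 m and distance of each of tumbler, tape_roll, scissors from where it was at the start of the episode below 0.015 m); the robot touches nothing.
It fails at once if the wide reel is lifted (4 mm or more above its highest start) (value of joint wide_reel above 0.02 m).
It fails at once if another reel is pressed, lifted or shifted by more than 4 mm, or the square key is pressed by more than 2 mm (distance of any of slim_reel_top, mid_reel_top from where it was at the start of the episode above 0.004 m or value of joint square_key above 0.002 m).
It fails at once if the round key is pressed before the wide reel is home (value of joint round_key above 0.003 m and value of joint wide_reel above 0.0025 m).
It fails at once if tumbler, tape roll or scissors are moved by more than 15 mm (distance of any of tumbler, tape_roll, scissors from where it was at the start of the episode above 0.015 m).
It fails at once if not gentle: the fingers push on anything with more than 35 N (contact force between the fingers and anything else above 35 N).
It also fails if it takes over 38 s, if anything falls off the work surface, if the arm or the gripper's body presses on something with over 40 N, if the wrist force passes 120 N, or if a joint passes its speed limit or range.

## Robot

A 6-joint arm with a two-finger parallel gripper is mounted at the origin on the work surface. World frame = base frame: x ahead of the robot, y to its left, z up, the work surface at z = 0. Lengths are in m, angles in rad, forces in N, time in s.
With the tool pointing down it reaches from about 0.325 to 0.775 m from the base axis. Payload 5.5 kg.
Tool frame: the origin (TCP) lies at the very end of the fingers, on their centre line; the grasp point (between the pads) lies 19 mm behind it; z points along the fingers, y is the line along which they close (so a half turn about z gives the same grasp; the last joint's range is limited). The gripper opens to 85 mm and grips with 20 to 120 N. Pads are 22 mm wide; open, the fingers measure 114 mm over their backs; the gripper's body (76 mm by 85 mm) begins 54 mm behind the grasp point. The pads swing forward as they close: fully open they stand 13 mm farther back than shut.
Start: joints at [1.071, 0.091, 1.231, -0, 1.82, -0.057], TCP at [0.257, 0.542, 0.231] pointing down, gripper open.
Joint ranges: [-2.87, 2.87], [-0.86, 2.18], [0.17, 2.46], [-1.51, 4.65], [0.06, 2.69], [-2.65, 2.65]. Speed limits (rad/s): [2.57, 2.57, 3.01, 3.14, 3.14, 3.14].

## Interface

Orientations are given as a unit quaternion [w, x, y, z].
In Python, from station import status, viewer, robot, finder gives the robot as it stands.
- The arm moves only by the tool send_rows, never from a script. Its argument "commands" is a list of rows, each a list of 3 entries, a list of its own where there are three numbers: the shift along the world's x, y, z in mm, then the turn, a rotation vector about the world's x, y, z in rad, then the gripper's target within -1 to 1 (fully open at 1, half-way at 0, shut at -1). A call has 1 to 8 rows; each row is the pose to reach, as a shift and turn from the pose commanded when the call began; what a row does not reach only later rows make up. A row lasts 1/10 s, in which the tool goes at most 50 mm and 8.59 degrees, less where a joint would pass 70% of its speed; a pose out of reach is approached as far as the arm can. A call with a gripper value outside its range is refused whole. The fingers move at their own pace and stop on an object; "squeeze" is the grip in N (left out, the last holds). Time passes only in rows, so rows that repeat a pose let the fingers close. It gives the time, the measured TCP pose, the force, the opening and the grip force at its end, in the units of the state.
- status.state(): the state, without advancing time (a new reading comes with each control period).
- viewer.camera(name): name is "side" or "top" or "wrist"; returns (picture, depth): 480x640x3 uint8, red, green, blue; 480x640 float32, m along the optical axis (not along the pixel's ray), 0 where there is no reading.
- viewer.camera_params(name): a dict with "camera_matrix" (3x3 intrinsics, pixels), "T" (4x4, takes a point from camera to world coordinates). Camera axes: x right, y up, looking along -z (the intrinsics and any distortion apply to the point x, -y, -z); pixel columns grow to the right and rows downward; lengths in m; the calibration is good to about 2 mm. A picture is of the moment at which its call begins: read the wrist's pose just before it. camera_params takes no time and is no camera call; for the wrist camera it gives the pose at the moment of the call.
- robot.finish_job(): hands the job in; it is judged then, once.
Trained networks look in the newest picture that a camera, given by its name, has taken for a name from the list of things; names that differ only in an ending like _2 or _b are one class to them, and where a whole thing is asked for, a point or a joint stands for the part that bears it (a point fixed in the world has none). Each returns a list of dicts, best first, with "confidence" (0 to 1); they miss things now and then, are a little off and sometimes report something else, mostly with a low value. They report only what shows in the picture. A call takes as long as a camera call.
- finder.spot_in(camera, target): "extent" ([centre column, centre row, width, height] in pixels, round what is visible of it).
- finder.trace(camera, target): "pixels" (480x640 bool, what is visible of it) and "extent" ([centre column, centre row, width, height] in pixels, round what is visible of it).
The state is a dict: "time_s": time; "q": joint angles; "joint_velocities": joint speeds; "tau": joint torques, N m; "tool_pos": TCP position; "orientation": TCP orientation; "force": force on the tool from outside, world axes, zero at the start; "wrist_torque": the same for the moment, N m; "grip_width": finger opening in m; "finger_force": force on a finger pad.
Only numpy, scipy, OpenCV 4.12 (cv2) and the standard library are available. Lean on these libraries where they do the work, as an engineer would, in place of code of your own. Each camera call takes 0.05 s, during which the arm holds its last target. There are 200 camera calls.

## Working session

There is one attempt and no reset: what is moved stays moved. The work goes in short steps, Python scripts to look and compute and a tool call to move; the robot and the scene stay as the last step left them, time stands still between calls to the robot, and variables do not carry over. Pictures are saved under pics/ and viewed, at most 10 in all, crops included, and the job is handed in when it is done.

Besides the shell and the picture viewer there is one more tool, called after "Call:" by a JSON object that holds its "api" and its "payload", one argument or row to a line. send_rows: Moves the arm, as the interface text tells. Its arguments: {"type":"object","properties":{"commands":{"type":"array"},"squeeze":{"type":"number"}},"required":["commands"]}

```bash
mkdir -p pics; cat > h.py <<'E'
import numpy as np,cv2
from station import status,viewer,robot,finder
def shot(n,f=None):
    P=viewer.camera_params(n);im,d=viewer.camera(n)
    if f: cv2.imwrite('pics/'+f,im[:,:,::-1])
    return im,d,P
def world(u,v,z,P):
    K=P['camera_matrix'];r=np.linalg.inv(K)@np.stack([u*z,v*z,z]).astype(float)
    T=P['T'];return (T[:3,:3]@(r*np.array([1,-1,-1])[:,None])).T+T[:3,3]
def pts(mask,d,P):
    v,u=np.nonzero(mask&(d>0));return world(u,v,d[v,u],P)
E
python3 - <<'E'
from h import *
for cam in ['top','side']:
    im,d,P=shot(cam,cam+'1.png')
    print(cam,P['T'][:3,3].round(2))
    for t in ['wide_reel_top','slim_reel_top','mid_reel_top','round_key_top','square_key','tumbler','tape_roll','scissors'] if cam=='top' else ['wide_reel_top','round_key_top']:
        for r in finder.trace(cam,t)[:2]:
            p=pts(r['pixels'],d,P)
            if len(p)==0: continue
            zt=np.percentile(p[:,2],97); q=p[p[:,2]>zt-.004]
            print(t,round(r['confidence'],2),np.round(r['extent']),'med',np.median(p,0).round(4),'top',((q.min(0)+q.max(0))/2).round(4),np.ptp(q,0).round(3),q[:,2].mean().round(4))
s=status.state();print(s['time_s'],s['tool_pos'],s['orientation'],s['force'])
E
```

```text
top [0.48 0.03 0.91]
wide_reel_top 0.64 [398. 277.  39.  38.] med [ 0.5425 -0.0976  0.0969] top [ 0.5432 -0.0993  0.0986] [0.063 0.063 0.006] 0.0974
wide_reel_top 0.16 [284. 293.  17.  16.] med [0.5094 0.0971 0.0693] top [0.5093 0.0967 0.0707] [0.028 0.027 0.005] 0.0698
slim_reel_top 0.66 [337. 261.  22.  22.] med [0.5652 0.0081 0.1153] top [0.5662 0.0073 0.1167] [0.03  0.033 0.005] 0.1158
mid_reel_top 0.91 [278. 248.  27.  27.] med [0.5891 0.1134 0.103 ] top [0.5905 0.115  0.1046] [0.044 0.043 0.005] 0.1038
round_key_top 0.69 [284. 293.  19.  17.] med [0.5092 0.0972 0.0691] top [0.5094 0.0976 0.0707] [0.029 0.029 0.005] 0.0698
square_key 0.52 [367. 314.  18.  14.] med [ 0.4767 -0.0479  0.0689] top [ 0.4767 -0.0479  0.0705] [0.028 0.029 0.005] 0.0695
square_key 0.24 [396. 278.  40.  38.] med [ 0.5423 -0.0975  0.0968] top [ 0.5432 -0.0993  0.0986] [0.063 0.063 0.006] 0.0974
tumbler 0.67 [309. 162.  45.  50.] med [0.7508 0.0548 0.0887] top [0.7397 0.0725 0.1454] [0.038 0.036 0.014] 0.1414
tape_roll 0.67 [473. 333.  39.  43.] med [ 0.4444 -0.2511  0.0279] top [ 0.4441 -0.2525  0.0306] [0.069 0.069 0.006] 0.0294
scissors 0.57 [218. 203.  71.  60.] med [0.6858 0.2317 0.0061] top [0.6854 0.2421 0.008 ] [0.12  0.136 0.005] 0.0072
scissors 0.16 [283. 293.  20.  17.] med [0.5094 0.0972 0.0688] top [0.5103 0.0976 0.0707] [0.03  0.029 0.005] 0.0698
side [ 0.15 -0.59  0.8 ]
wide_reel_top 0.63 [344. 301.  38.  34.] med [ 0.5379 -0.111   0.0951] top [ 0.5419 -0.1044  0.0971] [0.064 0.064 0.006] 0.096
round_key_top 0.59 [264. 249.  19.  10.] med [0.5077 0.0891 0.0668] top [0.5089 0.0922 0.068 ] [0.029 0.031 0.005] 0.0675
0.6 [0.25708941 0.54214362 0.23128677] [1.27185422e-05 2.19583334e-01 9.75593747e-01 1.30159769e-06] [ 0.16094338 -1.11547637  0.72500277]
```

View pics/top1.png

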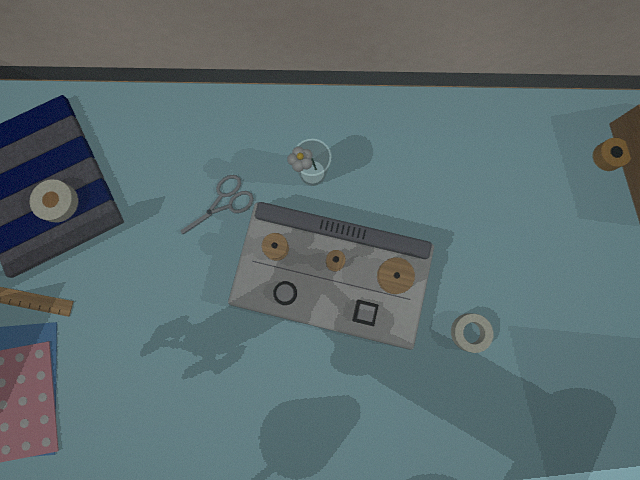

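```bash
python3 - <<'E'
from scipy.spatial.transform import Rotation as R
from station import status
s=status.state();q=s['orientation']
print(R.from_quat([q[1],q[2],q[3],q[0]]).as_matrix().round(3))
E
```

```text
[[-0.904  0.428  0.   ]
 [ 0.428  0.904 -0.   ]
 [-0.     0.    -1.   ]]
```

The picture agrees with the networks: wide reel at about (396,276), slim (336,260), mid (275,246), round key (285,293), square key (366,313). I'll close the fingers and move above the wide reel.

Call:
{"api": "send_rows", "payload": {
  "commands": [
    [[286, -643, 0], [0, 0, 0], -1],
    [[286, -643, 0], [0, 0, 0], -1],
    [[286, -643, 0], [0, 0, 0], -1],
    [[286, -643, 0], [0, 0, 0], -1],
    [[286, -643, 0], [0, 0, 0], -1],
    [[286, -643, 0], [0, 0, 0], -1],
    [[286, -643, 0], [0, 0, 0], -1],
    [[286, -643, 0], [0, 0, 0], -1]
  ],
  "squeeze": 20
}}

```text
time_s: 1.4
tool_pos: [0.42, 0.1748, 0.2316]
orientation: [0.001, 0.219, 0.976, 0.0]
force: [1.5, 1.1, -0.2]
grip_width: -0.0003
finger_force: 0.0
```

Call:
{"api": "send_rows", "payload": {
  "commands": [
    [[123, -277, 0], [0, 0, 0], -1],
    [[123, -277, 0], [0, 0, 0], -1],
    [[123, -277, 0], [0, 0, 0], -1],
    [[123, -277, 0], [0, 0, 0], -1],
    [[123, -277, 0], [0, 0, 0], -1],
    [[123, -277, 0], [0, 0, 0], -1],
    [[123, -277, 0], [0, 0, 0], -1],
    [[123, -277, 0], [0, 0, 0], -1]
  ]
}}

```text
time_s: 2.2
tool_pos: [0.5427, -0.1015, 0.2306]
orientation: [-0.001, 0.221, 0.975, 0.0]
force: [0.2, -0.1, -0.2]
grip_width: -0.0003
finger_force: 0.0
```

```bash
python3 - <<'E'
from h import *
im,d,P=shot('wrist','w1.png')
for t in ['wide_reel_top','round_key_top']:
    for r in finder.trace('wrist',t)[:2]:
        p=pts(r['pixels'],d,P)
        if len(p)==0: continue
        zt=np.percentile(p[:,2],97); q=p[p[:,2]>zt-.004]
        print(t,round(r['confidence'],2),np.round(r['extent']),((q.min(0)+q.max(0))/2).round(4),np.ptp(q,0).round(3),q[:,2].mean().round(4))
s=status.state();print(s['time_s'],s['tool_pos'],s['force'])
E
```

```text
wide_reel_top 0.74 [326. 232.  80.  82.] [ 0.5433 -0.102   0.098 ] [0.064 0.062 0.005] 0.098
round_key_top 0.61 [534.  82.  47.  41.] [0.5104 0.0942 0.0702] [0.03  0.032 0.005] 0.0702
2.35 [ 0.54245891 -0.09915621  0.23170126] [0.22138196 0.71049698 0.42896275]
```

View pics/w1.png

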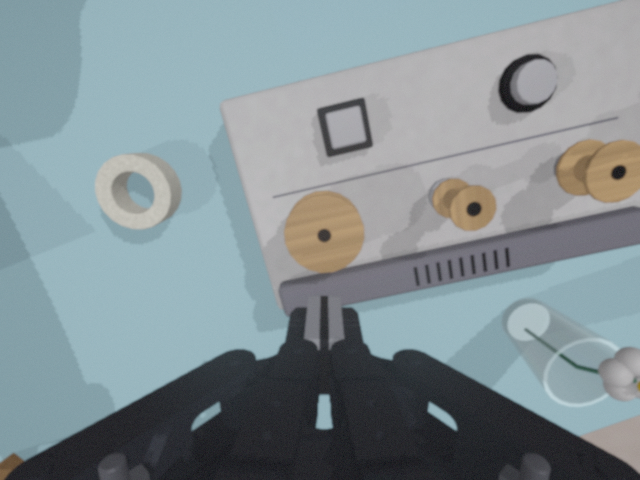

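The wrist view shows the wide reel centred at (325,232) and the shut fingers lined up with it. I'll descend.

Call:
{"api": "send_rows", "payload": {
  "commands": [
    [[0, 0, -45], [0, 0, 0], -1],
    [[0, 0, -85], [0, 0, 0], -1],
    [[0, 0, -110], [0, 0, 0], -1],
    [[0, 0, -123], [0, 0, 0], -1],
    [[0, 0, -128], [0, 0, 0], -1],
    [[0, 0, -131], [0, 0, 0], -1],
    [[0, 0, -134], [0, 0, 0], -1],
    [[0, 0, -137], [0, 0, 0], -1]
  ]
}}

```text
time_s: 3.15
tool_pos: [0.5436, -0.1004, 0.0961]
orientation: [0.002, 0.22, 0.976, 0.0]
force: [-0.3, 0.5, 3.5]
grip_width: -0.0
finger_force: 1.5
```

Call:
{"api": "send_rows", "payload": {
  "commands": [
    [[0, 0, -2], [0, 0, 0], -1],
    [[0, 0, -4], [0, 0, 0], -1],
    [[0, 0, -5], [0, 0, 0], -1],
    [[0, 0, -6], [0, 0, 0], -1],
    [[0, 0, -7], [0, 0, 0], -1],
    [[0, 0, -7], [0, 0, 0], -1]
  ]
}}

```text
time_s: 3.75
tool_pos: [0.5427, -0.1005, 0.0871]
orientation: [-0.0, 0.22, 0.976, -0.0]
force: [2.2, -0.1, 2.2]
grip_width: -0.0001
finger_force: 1.1
```

Call:
{"api": "send_rows", "payload": {
  "commands": [
    [[0, 0, -1], [0, 0, 0], -1],
    [[0, 0, -2], [0, 0, 0], -1],
    [[0, 0, -3], [0, 0, 0], -1],
    [[0, 0, -4], [0, 0, 0], -1],
    [[0, 0, -4], [0, 0, 0], -1]
  ]
}}

```text
time_s: 4.25
tool_pos: [0.5425, -0.1004, 0.083]
orientation: [-0.0, 0.22, 0.976, -0.0]
force: [2.7, -0.7, 2.6]
grip_width: 0.0002
finger_force: 1.0
```

Call:
{"api": "send_rows", "payload": {
  "commands": [
    [[0, 0, -0.5], [0, 0, 0], -1],
    [[0, 0, -1], [0, 0, 0], -1],
    [[0, 0, -1], [0, 0, 0], -1]
  ]
}}

```text
time_s: 4.55
tool_pos: [0.5425, -0.1004, 0.0821]
orientation: [-0.0, 0.22, 0.976, -0.0]
force: [1.6, -0.8, 1.5]
grip_width: 0.0003
finger_force: 1.0
```

Call:
{"api": "send_rows", "payload": {
  "commands": [
    [[0, 0, -0.5], [0, 0, 0], -1],
    [[0, 0, -1], [0, 0, 0], -1],
    [[0, 0, -1], [0, 0, 0], -1]
  ]
}}

```text
time_s: 4.85
tool_pos: [0.5426, -0.1004, 0.082]
orientation: [0.0, 0.22, 0.976, -0.0]
force: [-2.0, 0.2, 5.8]
grip_width: -0.0002
finger_force: 3.0
```

Call:
{"api": "send_rows", "payload": {
  "commands": [
    [[0, 0, -0.5], [0, 0, 0], -1],
    [[0, 0, -1], [0, 0, 0], -1],
    [[0, 0, -1], [0, 0, 0], -1]
  ]
}}

```text
time_s: 5.15
tool_pos: [0.5426, -0.1004, 0.0819]
orientation: [0.0, 0.22, 0.976, -0.0]
force: [-3.0, 0.4, 10.3]
grip_width: 0.0
finger_force: 5.1
```

The stop is firm at 0.082. I'll withdraw, move above the round key and check the reel.

Call:
{"api": "send_rows", "payload": {
  "commands": [
    [[0, 0, 15], [0, 0, 0], -1],
    [[0, 0, 50], [0, 0, 0], -1],
    [[0, 0, 80], [0, 0, 0], -1],
    [[-33, 195, 80], [0, 0, 0], -1],
    [[-33, 195, 80], [0, 0, 0], -1],
    [[-33, 195, 80], [0, 0, 0], -1],
    [[-33, 195, 80], [0, 0, 0], -1],
    [[-33, 195, 80], [0, 0, 0], -1]
  ]
}}

```text
time_s: 5.95
tool_pos: [0.5081, 0.0999, 0.1604]
orientation: [-0.001, 0.216, 0.976, 0.001]
force: [0.3, -0.5, 0.1]
grip_width: -0.0003
finger_force: 0.0
```

```bash
python3 - <<'E'
from h import *
for c in ['top','side','wrist']:
  im,d,P=shot(c,c+'2.png')
  for t in ['wide_reel_top','slim_reel_top','mid_reel_top','round_key_top']:
    for r in finder.trace(c,t)[:1]:
        p=pts(r['pixels'],d,P)
        if len(p)==0: continue
        zt=np.percentile(p[:,2],97); q=p[p[:,2]>zt-.004]
        print(c,t,round(r['confidence'],2),np.round(r['extent']),((q.min(0)+q.max(0))/2).round(4),np.ptp(q,0).round(3),q[:,2].mean().round(4))
s=status.state();print(s['time_s'],s['tool_pos'],s['force'])
E
```

```text
top wide_reel_top 0.85 [395. 277.  36.  36.] [ 0.5435 -0.0991  0.0824] [0.063 0.062 0.006] 0.0813
top slim_reel_top 0.72 [336. 262.  20.  21.] [0.5663 0.0073 0.1166] [0.03  0.029 0.005] 0.116
top mid_reel_top 0.64 [364. 313.  16.  15.] [ 0.4767 -0.0479  0.0707] [0.028 0.029 0.005] 0.0697
side wide_reel_top 0.56 [346. 309.  37.  39.] [ 0.5422 -0.1039  0.081 ] [0.064 0.064 0.006] 0.0799
side slim_reel_top 0.81 [319. 252.  15.  33.] [0.5654 0.0022 0.1143] [0.034 0.035 0.006] 0.114
side mid_reel_top 0.93 [298. 220.  25.  31.] [0.5894 0.1098 0.1025] [0.046 0.048 0.006] 0.1016
side round_key_top 0.5 [267. 248.  21.  13.] [0.5091 0.0923 0.0684] [0.032 0.032 0.005] 0.0678
wrist wide_reel_top 0.95 [114. 390. 103.  82.] [ 0.5157 -0.0375  0.1582] [0.079 0.194 0.159] 0.0825
wrist slim_reel_top 0.74 [240. 380.  60.  71.] [0.5302 0.0354 0.159 ] [0.069 0.09  0.088] 0.1193
wrist mid_reel_top 0.83 [403. 335.  77.  56.] [0.5514 0.1158 0.1558] [0.093 0.039 0.11 ] 0.1049
wrist round_key_top 0.8 [328. 249.  41.  43.] [0.5104 0.0949 0.0696] [0.031 0.031 0.005] 0.07
6.7 [0.50967607 0.09447512 0.16026128] [-0.32461415 -0.14085586  0.83701596]
```

View pics/side2.png

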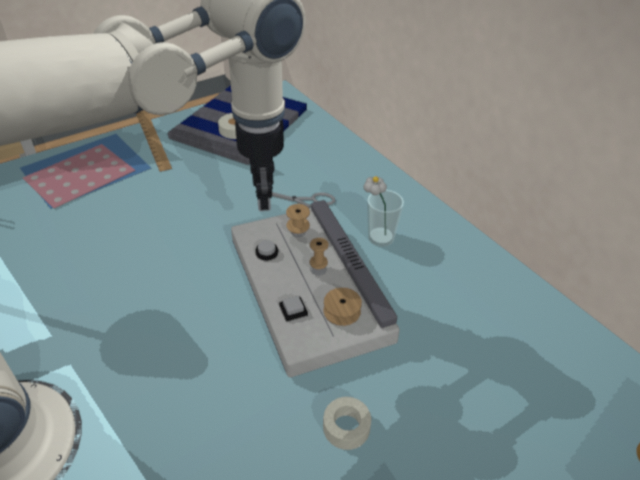

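The side view shows the wide reel down at (344,305), and the measured 0.081 confirms it is home. The fingers are over the round key at (266,248), so I'll press it.

Call:
{"api": "send_rows", "payload": {
  "commands": [
    [[0, 0, -45], [0, 0, 0], -1],
    [[0, 0, -75], [0, 0, 0], -1],
    [[0, 0, -86], [0, 0, 0], -1],
    [[0, 0, -90], [0, 0, 0], -1],
    [[0, 0, -93], [0, 0, 0], -1],
    [[0, 0, -95], [0, 0, 0], -1],
    [[0, 0, -97], [0, 0, 0], -1],
    [[0, 0, -97], [0, 0, 0], -1]
  ]
}}

```text
time_s: 7.5
tool_pos: [0.5106, 0.0948, 0.0646]
orientation: [0.001, 0.22, 0.976, 0.0]
force: [-0.1, -0.4, 3.2]
grip_width: -0.0002
finger_force: 1.8
```

Call:
{"api": "send_rows", "payload": {
  "commands": [
    [[0, 0, -0.5], [0, 0, 0], -1],
    [[0, 0, -1], [0, 0, 0], -1],
    [[0, 0, -1.5], [0, 0, 0], -1],
    [[0, 0, -2], [0, 0, 0], -1],
    [[0, 0, -2], [0, 0, 0], -1]
  ]
}}

```text
time_s: 8.0
tool_pos: [0.5105, 0.0948, 0.062]
orientation: [0.001, 0.22, 0.976, 0.0]
force: [2.9, 0.9, 5.7]
grip_width: -0.0003
finger_force: 2.8
```

Measured 0.062 with 5.7 N means the key is fully in. I'll withdraw.

Call:
{"api": "send_rows", "payload": {
  "commands": [
    [[0, 0, 10], [0, 0, 0], -1],
    [[0, 0, 40], [0, 0, 0], -1],
    [[0, 0, 90], [0, 0, 0], -1],
    [[0, 0, 140], [0, 0, 0], -1],
    [[-60, 50, 170], [0, 0, 0], -1],
    [[-90, 90, 170], [0, 0, 0], -1],
    [[-90, 90, 170], [0, 0, 0], -1],
    [[-90, 90, 170], [0, 0, 0], -1]
  ]
}}

```text
time_s: 8.8
tool_pos: [0.4173, 0.1868, 0.2323]
orientation: [-0.0, 0.217, 0.976, 0.0]
force: [1.9, -0.4, -1.0]
grip_width: 0.0
finger_force: 0.0
```

```bash
python3 - <<'E'
from h import *
for c in ['top','side']:
  im,d,P=shot(c,c+'3.png')
  for t in ['wide_reel_top','slim_reel_top','mid_reel_top','round_key_top','square_key']:
    for r in finder.trace(c,t)[:1]:
        p=pts(r['pixels'],d,P)
        if len(p)==0: continue
        zt=np.percentile(p[:,2],97); q=p[p[:,2]>zt-.004]
        print(c,t,round(r['confidence'],2),((q.min(0)+q.max(0))/2).round(4),q[:,2].mean().round(4))
s=status.state();print(s['time_s'],s['tool_pos'],s['force'])
E
```

```text
top wide_reel_top 0.65 [ 0.5427 -0.0992  0.0828] 0.0813
top slim_reel_top 0.57 [0.5671 0.0082 0.1164] 0.1159
top mid_reel_top 0.77 [0.5905 0.115  0.1046] 0.1037
top round_key_top 0.47 [0.5103 0.0977 0.0705] 0.0697
top square_key 0.83 [ 0.4775 -0.0479  0.0702] 0.0696
side wide_reel_top 0.6 [ 0.5419 -0.1043  0.081 ] 0.0801
side slim_reel_top 0.85 [0.5662 0.002  0.1145] 0.114
side mid_reel_top 0.61 [0.5891 0.1104 0.1023] 0.1015
side round_key_top 0.67 [0.509  0.0903 0.0684] 0.0677
side square_key 0.71 [ 0.4763 -0.0555  0.0686] 0.068
9.4 [0.41984727 0.18434954 0.23111753] [-0.97846562  0.294443    0.23942148]
```

```bash
python3 -c "
from station import robot
print(robot.finish_job())"
```

```text
the job is handed in; nothing more can be done
None
```

The wide reel is fully home, the round key was pressed right in and sprang back, the arm is withdrawn, and the job was handed in at about 9.4 s; the hand-in returned no verdict, but my last camera check showed the other two reels and the square key unmoved (I did not re-measure the tumbler, tape roll or scissors).

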